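# Seat a chocolate ball's dish on the coating stand and turn it a quarter

### The job

Pick up the small metal dish with the chocolate ball lying loose in it, push its tubular foot fully home onto the spigot of the coating stand with the dish lengthways on the stand's base, and then, leaving it down on the spigot, turn it a quarter turn either way so that it lies square across the base. Keep the dish level and the ball in the middle of its hollow all the while, do not touch the ball, and leave the other things alone. Finish while still gripping the turned dish: do not let go.

Things in the scene. Friction and masses are not known exactly. Their poses are not given: they have to be found in the camera images.
- dish: Loose metal dish, 0.2 to 0.35 kg: rectangular plate 100 (x) x 62 (y) x 14 mm with a round hollow 50 mm wide, 9 mm deep in its top, on a tubular foot: outside 34, bore 23, length 30 mm, open below. Height 44 mm. Origin: centre of the foot's underside; z up. Grip its two long straight sides (62 mm apart, 30 to 44 mm above the origin) from above, a finger each side of the ball.
- hollow (a point): The lowest point of the dish's hollow, on the dish's axis 35 mm above its origin. The hollow rises gently (8 degrees) to 12 mm from the middle, then more steeply (25 degrees).
- ball_center (a point): Centre of the chocolate ball, 28 mm diameter, about 15 g, which lies loose in the middle of the dish's hollow; its top stands 63 mm above the dish's origin.
- stand: Coating stand, fixed: grey base 90 wide (y) x 15 mm high, from x = -65 to +145 mm, an upright steel spigot at the origin, and a spray nozzle on a short post at the +x end (post at x = 125, nozzle tip at x = 98, highest point 77 mm above the table). Origin: at table height under the spigot; x along the base towards the nozzle.
- seat (a point): On the spigot's axis at the base's top, 15 mm above the table: where the underside of the dish's foot sits when fully home. The spigot is 20 mm in diameter and 24 mm tall above this point, straight for 15 mm, then tapering to 12 mm at its tip. The foot fits with 1.5 mm clearance all round and turns freely on it.
- mould: Bystander, leave alone: loose clear mould slab 100 (x) x 150 (y) x 12 mm with six chocolate domes on top (35 mm high in all); origin at the centre of its underside.
- jar: Bystander, leave alone: loose amber jar 60 mm in diameter, 75 mm high; origin at the centre of its underside.
- palette_knife: Bystander, leave alone: loose spatula 200 mm long with black handle, lying flat along its x; its origin is near its middle, on the table.
There are look-alikes about, which are no part of the job. What is meant by the dish is not blue, and is the smaller of those in its own colour.

How it is judged:
By the outcome, as a careful person would: the job done as asked, in the order asked, and still so for the second after the job is handed in, while the arm keeps its last pose, push and grip.
It also fails if it takes over 51 s, if anything falls off the work surface, if the arm or the gripper's body presses on something with over 40 N, if the wrist force passes 120 N, or if a joint passes its speed limit or range.

### The arm

A 6-joint arm with a two-finger parallel gripper is mounted at the origin on the work surface. World frame = base frame: x ahead of the robot, y to its left, z up, the work surface at z = 0. Lengths are in mm, angles in rad, forces in N, time in s.
With the tool pointing down it reaches from about 350 to 975 mm from the base axis. Payload 7.1 kg.
Tool frame: the origin (TCP) lies between the finger pads; the fingertips stand 8 mm ahead of it and the grasp point (between the pads) lies 11 mm behind it (ctrl.tips_ahead is the distance from the TCP to the fingertips, in mm); y points along the fingers, z is the direction in which the jaws open and shut, and the axes are right-handed (so a half turn about y gives the same grasp; the last joint's range is limited). The gripper opens to 88 mm and grips with 3 to 60 N. Pads are 20 mm wide; open, the fingers measure 115 mm over their backs; the gripper's body (75 mm by 178 mm) begins 61 mm behind the grasp point.
Start: joints at [-1.308, 0.423, 1.63, -0, 1.089, -0.019], TCP at [173.821, -600.326, 230.675] pointing down, gripper open.
Joint ranges: [-3, 3], [-0.9, 2.11], [0.09, 2.58], [-1.31, 4.45], [0.11, 2.69], [-2.54, 2.54]. Speed limits (rad/s): [2.39, 2.39, 3.01, 3.14, 3.14, 3.14].

### API

Orientations are given as a rotation vector (axis times angle).
In Python, from workcell import ctrl gives the robot as it stands.
- The arm moves only by the shell command python3 -m creep 'ROWS'. ROWS is JSON, a list of rows, each an object of numbers: "tx", "ty", "tz": the shift along the world's x, y, z in mm; "rx", "ry", "rz": the turn, a rotation vector about the world's x, y, z in rad; "fingers": the closure in counts, from 0 (fully open) to 255 (shut). A call has 1 to 10 rows; each row is the pose to reach, as a shift and turn from the pose commanded when the call began; what a row does not reach only later rows make up. A row lasts 1/8 s, in which the tool goes at most 62.5 mm and 10.7 degrees, less where a joint would pass 70% of its speed; a pose out of reach is approached as far as the arm can. A call with a gripper value outside its range is refused whole. The fingers move at their own pace and stop on an object; the grip force is fixed at half the most. Time passes only in rows, so rows that repeat a pose let the fingers close. It gives the time, the measured TCP pose, the force and the opening at its end, in the units of the state.
- ctrl.get_obs(): the state, without advancing time (a new reading comes with each control period).
- ctrl.get_image(name): name is "scene" or "top" or "wrist"; returns a dict with "pixels" (420x560x3 uint8, blue, green, red), "intrinsics" (3x3 intrinsics, pixels), "rvec" (rotation vector, rad) and "tvec" (3), from world to camera coordinates, as OpenCV has them. Camera axes: x right, y down, z forward; pixel columns grow to the right and rows downward; lengths in mm; the calibration is good to about 2 mm. The wrist camera is an equidistant fisheye: a pixel r from the principal point sees the ray r / f radians off the axis. A picture is of the moment at which its call begins. There is no depth.
- ctrl.close_job(): hands the job in, once; it reports no verdict.
The state is a dict: "t": time; "qpos": joint angles; "qvel": joint speeds; "joint_torque": joint torques, N m; "ee_pos": TCP position; "orientation": TCP orientation; "ft_force": force on the tool from outside, world axes, zero at the start; "moment": the same for the moment, N m; "width": finger opening in mm.
Only numpy, scipy, OpenCV 4.12 (cv2) and the standard library are available. Lean on these libraries where they do the work, as an engineer would, in place of code of your own. Each camera call takes 0.05 s, during which the arm holds its last target.

## Working session

There is one attempt and no reset: what is moved stays moved. The work goes in short steps, Python scripts to look and compute and a shell command to move; the robot and the scene stay as the last step left them, time stands still between calls to the robot, and variables do not carry over. Pictures are saved under pics/ and viewed, and the job is handed in when it is done.

```bash
ls; mkdir -p pics
cat > h.py <<'E'
import numpy as np, cv2
from workcell import ctrl
def snap(n,f):
    im=ctrl.get_image(n); cv2.imwrite('pics/'+f+'.png',im['pixels'])
    np.savez('pics/'+f+'.npz',**{k:np.array(im[k]) for k in im}); return im
def load(f): return dict(np.load('pics/'+f+'.npz'))
def ray(im,uv,fish=False):
    K=im['intrinsics'];R=cv2.Rodrigues(im['rvec'].astype(float))[0];t=im['tvec'].reshape(3)
    x=(uv[0]-K[0,2])/K[0,0];y=(uv[1]-K[1,2])/K[1,1]
    if fish:
        r=np.hypot(x,y); s=np.sin(r)/r if r>1e-9 else 1; d=np.array([x*s,y*s,np.cos(r)])
    else: d=np.array([x,y,1.])
    return -R.T@t, R.T@d
def onz(im,uv,z,fish=False):
    c,d=ray(im,uv,fish); return c+d*(z-c[2])/d[2]
def proj(im,P,fish=False):
    K=im['intrinsics'];R=cv2.Rodrigues(im['rvec'].astype(float))[0];t=im['tvec'].reshape(3)
    p=(R@np.atleast_2d(np.array(P,float)).T).T+t
    if fish:
        rr=np.hypot(p[:,0],p[:,1]);th=np.arctan2(rr,p[:,2]);q=p[:,:2]/np.maximum(rr,1e-9)[:,None]*th[:,None]
    else: q=p[:,:2]/p[:,2:]
    return q*[K[0,0],K[1,1]]+[K[0,2],K[1,2]]
E
python3 - <<'E'
from h import *
for n in ['scene','top','wrist']:
    im=snap(n,n+'0'); c,d=ray(im,(280,210),n=='wrist'); print(n,c.round(),d.round(3),im['intrinsics'][0,0])
print(ctrl.get_obs())
E
```

```text
pics
scene [1429. -102.  750.] [-0.793  0.16  -0.588] 471.64634868297253
top [427.  91. 815.] [ 0.136 -0.037 -0.99 ] 421.82188716955244
wrist [ 248. -580.  384.] [-0.27  -0.099 -0.958] 325.19226210127806
{'t': 0.15, 'qpos': array([-1.30800354e+00,  4.23660206e-01,  1.63049886e+00, -1.97889664e-05,
        1.08860376e+00, -1.90138367e-02]), 'qvel': array([ 0.00072782, -0.00110937, -0.00416663,  0.00072223, -0.00024406,
        0.00203772]), 'joint_torque': array([-1.73823220e-03, -5.44985318e+01, -2.73920131e+01,  6.43637264e-02,
        2.06222950e-02, -7.89580668e-05]), 'ee_pos': array([ 173.70940348, -599.93787651,  230.08957344]), 'orientation': array([-0.2938556 ,  2.07165913, -2.06923471]), 'ft_force': array([ 0.10293711, -0.81004058,  0.16648272]), 'moment': array([0.03042725, 0.0346147 , 0.02479773]), 'width': 87.83013439526293}
```

View pics/scene0.png

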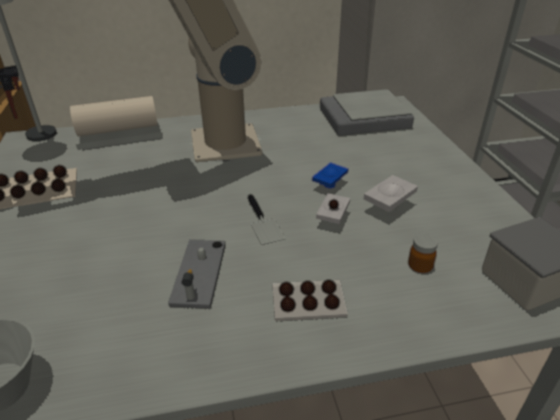

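View pics/top0.png

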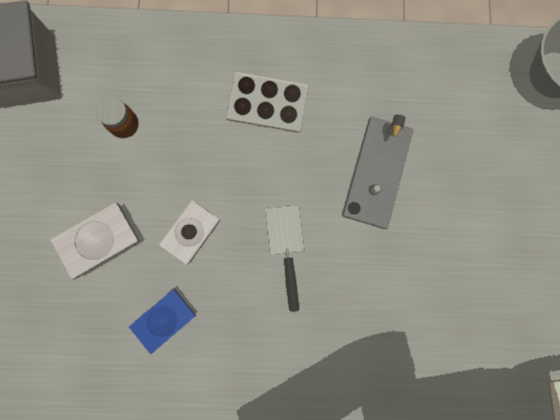

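View pics/wrist0.png

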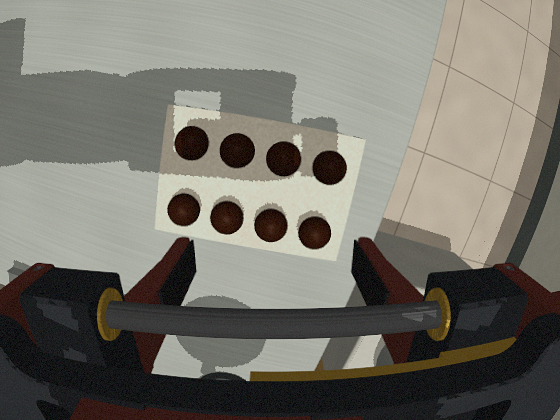

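Candidates in the top view: blue dish (162,321), large metal dish (94,240), and small metal dish with the ball (189,232). The last fits, since it is not blue, is the smaller metal one and holds the ball. I'll confirm it in a crop.

Run:
```python
from h import *
a=load('top0')['pixels']
c=lambda x0,y0,w,h,s:cv2.resize(a[y0:y0+h,x0:x0+w],None,fx=s,fy=s,interpolation=cv2.INTER_CUBIC)
A=c(150,190,80,90,5);B=c(330,105,90,128,4)
o=np.zeros((max(A.shape[0],B.shape[0]),A.shape[1]+B.shape[1],3),np.uint8);o[:A.shape[0],:A.shape[1]]=A;o[:B.shape[0],A.shape[1]:]=B
cv2.imwrite('pics/crop0.png',o)
```

```text
(no output)
```

View pics/crop0.png

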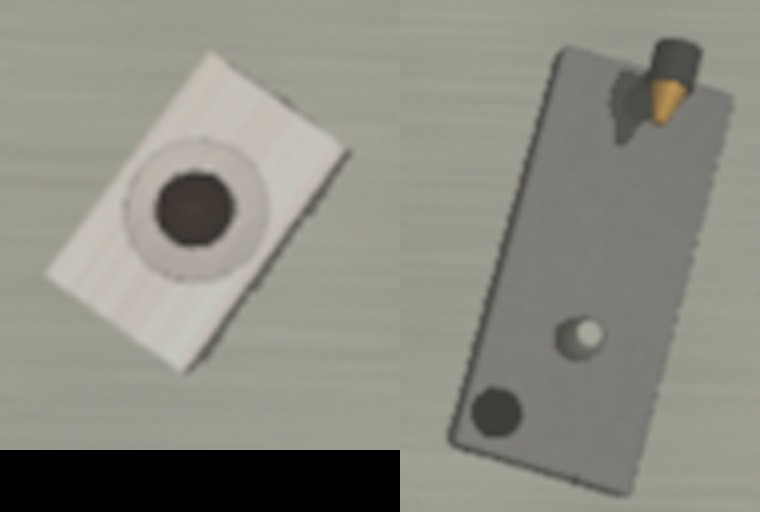

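The crop shows the small bare-metal dish with the dark ball in its hollow, top-face corners at about (192,200), (220,220), (187,264), (159,244). The spigot tip is at about (377,188) and the nozzle at the top end of the base.

Run:
```python
from h import *
im=load('top0')
from scipy.optimize import least_squares
def fit(px,loc,z,x0):
    P=lambda s:np.c_[(s[:2]+ (loc@np.array([[np.cos(s[2]),np.sin(s[2])],[-np.sin(s[2]),np.cos(s[2])]]))),np.full(len(loc),z)]
    r=least_squares(lambda s:(proj(im,P(s))-px).ravel(),x0,x_scale=[100,100,1]); return r.x,r.fun.round(2)
px=(np.array([[210,52],[350,150],[185,373],[45,273]])+.5)/5-.5+[150,190]
W=np.array([onz(im,p,44)[:2] for p in px]);print(W.round(1), np.linalg.norm(W-np.roll(W,1,0),axis=1))
# long edges: 0-3 and 1-2 ; dir from 3->0 local x. left side when heading to 0..
loc=np.array([[50,31],[50,-31],[-50,-31],[-50,31]])
d=W[0]-W[3];print('dish',fit(px,loc,44,[*W.mean(0),np.arctan2(d[1],d[0])]))
ballpx=(np.array([195,209])+.5)/5-.5+[150,190]; print('ball',onz(im,ballpx,49))
px=(np.array([[160,43],[337,93],[230,498],[51,444]])+.5)/4-.5+[330,105]
W=np.array([onz(im,p,15)[:2] for p in px]);print(W.round(1), np.linalg.norm(W-np.roll(W,1,0),axis=1))
loc=np.array([[145,45],[145,-45],[-65,-45],[-65,45]]);d=W[0]-W[3]
print('stand',fit(px,loc,15,[*W.mean(0),np.arctan2(d[1],d[0])]))
tip=(np.array([589-400,333])+.5)/4-.5+[330,105];print('spigot tip',onz(im,tip,39))
ctr=lambda f:None
print('knife',onz(im,(285,230),0),onz(im,(285,205),0),onz(im,(293,308),0),'jar',onz(im,(125,125),0),'mould',onz(im,(268,102),12))
for n,p,z in [('big',(94,240),44),('blue',(162,321),44)]: print(n,onz(im,p,z))
from scipy.spatial.transform import Rotation as R
o=ctrl.get_obs(); print(R.from_rotvec(o['orientation']).as_matrix().round(3))
```

```text
[[545.7 225.9]
 [511.1 172.9]
 [428.5 228.4]
 [462.9 280.7]] [99.31837452 63.24723704 99.50649705 62.6301251 ]
dish (array([487.06450392, 226.99223988,  -0.58630846]), array([ 0.39, -0.07, -0.3 , -0.27, -0.22,  0.12,  0.13,  0.21]))
ball [487.34587264 227.2520065   49.        ]
[[ 732.1 -111.9]
 [ 709.7 -200.5]
 [ 505.8 -145.1]
 [ 529.2  -58.6]] [209.73001939  91.45230071 211.2677186   89.68894619]
stand (array([ 5.80524898e+02, -1.18715030e+02, -2.60351169e-01]), array([ 0.35, -0.06, -0.49,  0.29,  0.17, -0.16, -0.03, -0.04]))
spigot tip [ 580.95330667 -119.17671425   39.        ]
knife [499.53586509  50.36637748   0.        ] [548.54912675  51.5758094    0.        ] [351.9038444   31.54896574   0.        ] jar [698.49906178 372.75452865   0.        ] mould [752.83990709  91.13529158  12.        ]
big [467.13814596 396.55954665  44.        ]
blue [327.90203215 266.03240732  44.        ]
[[-0.961 -0.     0.278]
 [-0.278  0.001 -0.961]
 [-0.    -1.    -0.001]]
```

```bash
python3 -m creep '[{"tx":11,"ty":20,"rz":0.06},{"tx":34,"ty":60,"rz":0.18},{"tx":57,"ty":100,"rz":0.3},{"tx":80,"ty":140,"rz":0.42},{"tx":102,"ty":180,"rz":0.54},{"tx":125,"ty":220,"rz":0.66},{"tx":147,"ty":260,"rz":0.78},{"tx":170,"ty":300,"rz":0.9},{"tx":192,"ty":340,"rz":1.02},{"tx":226,"ty":400,"rz":1.2}]'
```

```text
schema error: expected keys tx, ty, tz, rx, ry, rz, fingers
```

```bash
python3 -m creep '[{"tx":11,"ty":20,"tz":0,"rx":0,"ry":0,"rz":0.06,"fingers":0},{"tx":34,"ty":60,"tz":0,"rx":0,"ry":0,"rz":0.18,"fingers":0},{"tx":57,"ty":100,"tz":0,"rx":0,"ry":0,"rz":0.3,"fingers":0},{"tx":80,"ty":140,"tz":0,"rx":0,"ry":0,"rz":0.42,"fingers":0},{"tx":102,"ty":180,"tz":0,"rx":0,"ry":0,"rz":0.54,"fingers":0},{"tx":125,"ty":220,"tz":0,"rx":0,"ry":0,"rz":0.66,"fingers":0},{"tx":147,"ty":260,"tz":0,"rx":0,"ry":0,"rz":0.78,"fingers":0},{"tx":170,"ty":300,"tz":0,"rx":0,"ry":0,"rz":0.9,"fingers":0},{"tx":198,"ty":350,"tz":0,"rx":0,"ry":0,"rz":1.05,"fingers":0},{"tx":226,"ty":400,"tz":0,"rx":0,"ry":0,"rz":1.2,"fingers":0}]'
python3 -m creep '[{"tx":9,"ty":47,"tz":0,"rx":0,"ry":0,"rz":0.12,"fingers":0},{"tx":18,"ty":94,"tz":0,"rx":0,"ry":0,"rz":0.24,"fingers":0},{"tx":28,"ty":141,"tz":-10,"rx":0,"ry":0,"rz":0.36,"fingers":0},{"tx":38,"ty":190,"tz":-20,"rx":0,"ry":0,"rz":0.48,"fingers":0},{"tx":48,"ty":240,"tz":-30,"rx":0,"ry":0,"rz":0.6,"fingers":0},{"tx":58,"ty":290,"tz":-40,"rx":0,"ry":0,"rz":0.72,"fingers":0},{"tx":68,"ty":340,"tz":-60,"rx":0,"ry":0,"rz":0.84,"fingers":0},{"tx":78,"ty":385,"tz":-75,"rx":0,"ry":0,"rz":0.96,"fingers":0},{"tx":87,"ty":427,"tz":-90,"rx":0,"ry":0,"rz":1.073,"fingers":0},{"tx":87,"ty":427,"tz":-90,"rx":0,"ry":0,"rz":1.073,"fingers":0}]'
python3 - <<'E'
from h import *
from scipy.spatial.transform import Rotation as R
im=snap('wrist','wrist1');o=ctrl.get_obs();print(o['t'],o['ee_pos'],o['qpos'].round(3),o['ft_force'].round(2));print(R.from_rotvec(o['orientation']).as_matrix().round(4))
E
```

```text
t: 1.4
ee_pos: [399.8, -197.6, 230.7]
orientation: [-1.169, 1.269, -1.269]
ft_force: [1.2, -0.1, 0.4]
width: 88.1
t: 2.65
ee_pos: [485.4, 229.1, 139.7]
orientation: [-1.523, 0.456, -0.454]
ft_force: [-0.2, -0.9, 0.7]
width: 88.0
2.7 [485.21624332 227.69083102 140.1140899 ] [ 0.417  0.422  1.889  0.     0.832 -0.571] [-0.21  0.49  1.08]
[[ 8.346e-01 -1.600e-03  5.508e-01]
 [-5.508e-01 -7.000e-04  8.346e-01]
 [-1.000e-03 -1.000e+00 -1.500e-03]]
```

View pics/wrist1.png

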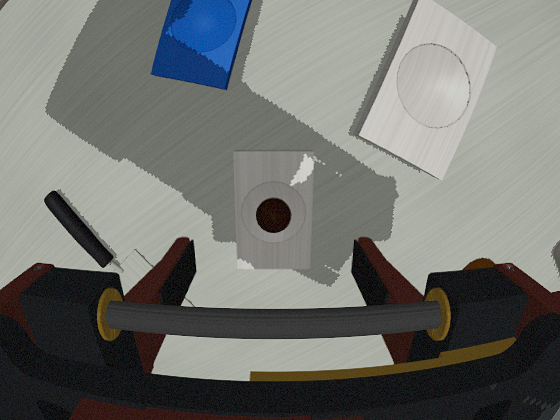

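The wrist view shows the small dish with corners at (233,151), (313,151), (312,268), (236,270). The ball is at (273,215), between the open fingers.

Run:
```python
from h import *
im=load('wrist1');a=im['pixels']
c=cv2.resize(a[135:285,215:330],None,fx=4,fy=4,interpolation=cv2.INTER_CUBIC);cv2.imwrite('pics/w1c.png',c)
W=np.array([onz(im,p,44,True)[:2] for p in [(233,151),(313,151),(312,268),(236,270)]]);print(W.round(1),W.mean(0),np.linalg.norm(W-np.roll(W,1,0),axis=1))
print(onz(im,(273.5,215),49,True))
cc,d=ray(im,(280,210),True);print(cc)
from time import sleep
print(ctrl.get_obs()['ee_pos'])
for i in range(3): ctrl.get_image('top'); print(ctrl.get_obs()['ee_pos'].round(2))
```

```text
[[429.8 228.5]
 [463.8 280.2]
 [548.5 227.6]
 [514.2 171.8]] [489.08574915 227.06483492] [101.69574345  61.86646344  99.74995732  65.52411309]
[488.9601403  227.15605644  49.        ]
[424.41509673 269.8498436  293.94064915]
[485.21624332 227.69083102 140.1140899 ]
[485.34 226.77 140.47]
[485.72 226.25 140.82]
[486.06 225.91 141.  ]
```

View pics/w1c.png

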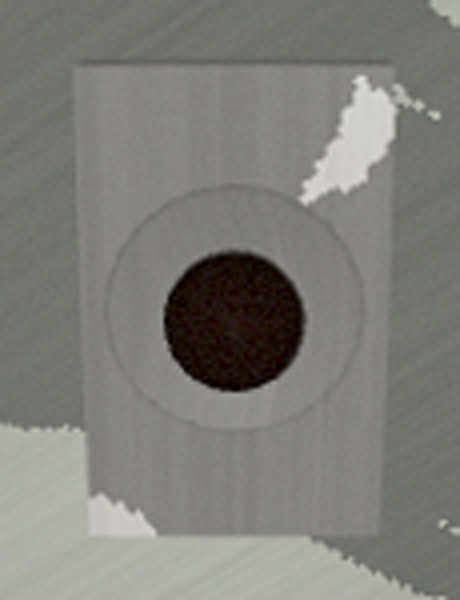

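```bash
python3 -m creep '[{"tx":0.6,"ty":0.2,"tz":-8,"rx":0,"ry":0,"rz":0,"fingers":0},{"tx":1.2,"ty":0.3,"tz":-22,"rx":0,"ry":0,"rz":0,"fingers":0},{"tx":1.2,"ty":0.3,"tz":-38,"rx":0,"ry":0,"rz":0,"fingers":0},{"tx":1.2,"ty":0.3,"tz":-55,"rx":0,"ry":0,"rz":0,"fingers":0},{"tx":1.2,"ty":0.3,"tz":-72,"rx":0,"ry":0,"rz":0,"fingers":0},{"tx":1.2,"ty":0.3,"tz":-88,"rx":0,"ry":0,"rz":0,"fingers":0},{"tx":1.2,"ty":0.3,"tz":-100,"rx":0,"ry":0,"rz":0,"fingers":0},{"tx":1.2,"ty":0.3,"tz":-109,"rx":0,"ry":0,"rz":0,"fingers":0},{"tx":1.2,"ty":0.3,"tz":-114.5,"rx":0,"ry":0,"rz":0,"fingers":0},{"tx":1.2,"ty":0.3,"tz":-114.5,"rx":0,"ry":0,"rz":0,"fingers":0}]'
python3 -m creep '[{"tx":0,"ty":0,"tz":0,"rx":0,"ry":0,"rz":0,"fingers":0},{"tx":0,"ty":0,"tz":0,"rx":0,"ry":0,"rz":0,"fingers":20}]'
python3 - <<'E'
from h import *
from scipy.spatial.transform import Rotation as R
im=snap('wrist','wrist2');o=ctrl.get_obs();print(o['t'],o['ee_pos'],o['ft_force'].round(2),o['width']);print(R.from_rotvec(o['orientation']).as_matrix().round(4))
E
```

```text
t: 4.1
ee_pos: [488.0, 227.0, 26.0]
orientation: [-1.522, 0.46, -0.459]
ft_force: [-0.1, -0.5, -1.3]
width: 88.1
t: 4.35
ee_pos: [488.3, 227.1, 26.6]
orientation: [-1.521, 0.459, -0.46]
ft_force: [-0.4, 0.3, -0.0]
width: 81.9
4.4 [488.27147144 227.08553066  26.57429468] [ 0.19 -0.58 -0.06] 81.25010530067823
[[ 8.327e-01  7.000e-04  5.537e-01]
 [-5.537e-01  3.000e-04  8.327e-01]
 [ 4.000e-04 -1.000e+00  6.000e-04]]
```

View pics/wrist2.png

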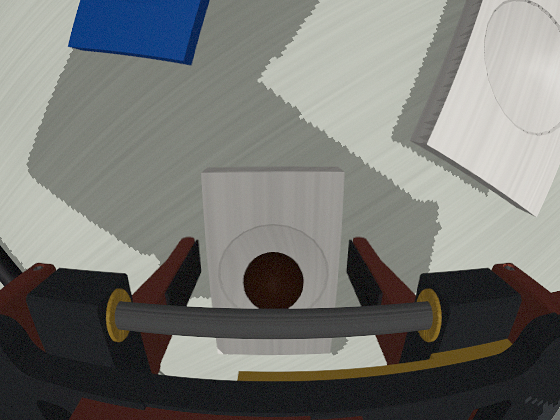

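The wrist view shows the dish edges at about columns 205 and 343, between the pads at 196 and 350, so it is centred. The ball is at (273,281). I'll check the position along the dish, then close gently.

```bash
python3 - <<'E'
from h import *
im=load('wrist2');print(onz(im,(273,281),49,True),[onz(im,p,44,True)[:2].round(1) for p in [(202,171),(344,171)]])
t=snap('top','top2');print(onz(t,(189,232),49))
E
python3 -m creep '[{"tx":0,"ty":0,"tz":0,"rx":0,"ry":0,"rz":0,"fingers":40},{"tx":0,"ty":0,"tz":0,"rx":0,"ry":0,"rz":0,"fingers":55},{"tx":0,"ty":0,"tz":0,"rx":0,"ry":0,"rz":0,"fingers":62},{"tx":0,"ty":0,"tz":0,"rx":0,"ry":0,"rz":0,"fingers":66},{"tx":0,"ty":0,"tz":0,"rx":0,"ry":0,"rz":0,"fingers":70},{"tx":0,"ty":0,"tz":0,"rx":0,"ry":0,"rz":0,"fingers":74},{"tx":0,"ty":0,"tz":0,"rx":0,"ry":0,"rz":0,"fingers":78},{"tx":0,"ty":0,"tz":0,"rx":0,"ry":0,"rz":0,"fingers":82},{"tx":0,"ty":0,"tz":0,"rx":0,"ry":0,"rz":0,"fingers":90},{"tx":0,"ty":0,"tz":0,"rx":0,"ry":0,"rz":0,"fingers":120}]'
python3 - <<'E'
from h import *
im=snap('wrist','wrist3');o=ctrl.get_obs();print(o['t'],o['ee_pos'],o['ft_force'].round(2),o['width'])
E
```

```text
[488.62346769 227.10171865  49.        ] [array([429.8, 229.4]), array([463.9, 280.5])]
[486.28130905 226.47358541  49.        ]
t: 5.7
ee_pos: [488.1, 227.0, 26.2]
orientation: [-1.521, 0.46, -0.46]
ft_force: [0.0, 1.3, -0.8]
width: 63.0
5.75 [488.09504532 226.99443007  26.19200738] [ 0.15  0.84 -0.11] 62.82168956122222
```

View pics/wrist3.png

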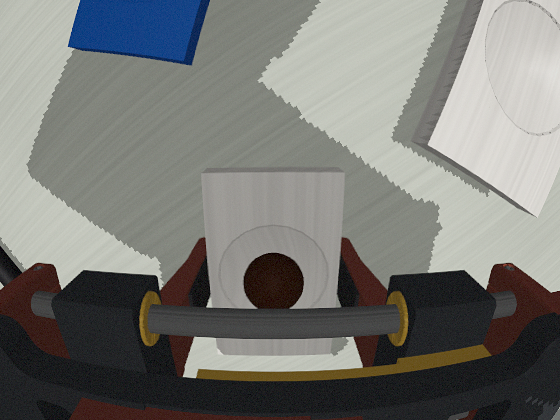

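The fingers are at the dish's sides, and the dish and ball (273,281) have not moved. I'll finish the squeeze and do a small test lift.

```bash
python3 -m creep '[{"tx":0,"ty":0,"tz":0,"rx":0,"ry":0,"rz":0,"fingers":160},{"tx":0,"ty":0,"tz":0,"rx":0,"ry":0,"rz":0,"fingers":200},{"tx":0,"ty":0,"tz":0,"rx":0,"ry":0,"rz":0,"fingers":255},{"tx":0,"ty":0,"tz":0,"rx":0,"ry":0,"rz":0,"fingers":255},{"tx":0,"ty":0,"tz":0.5,"rx":0,"ry":0,"rz":0,"fingers":255},{"tx":0,"ty":0,"tz":2,"rx":0,"ry":0,"rz":0,"fingers":255},{"tx":0,"ty":0,"tz":4.5,"rx":0,"ry":0,"rz":0,"fingers":255},{"tx":0,"ty":0,"tz":8,"rx":0,"ry":0,"rz":0,"fingers":255},{"tx":0,"ty":0,"tz":10,"rx":0,"ry":0,"rz":0,"fingers":255},{"tx":0,"ty":0,"tz":10,"rx":0,"ry":0,"rz":0,"fingers":255}]'
python3 - <<'E'
from h import *
im=snap('wrist','wrist4');o=ctrl.get_obs();print(o['t'],o['ee_pos'],o['ft_force'].round(2),o['moment'].round(3),o['width'])
E
```

```text
t: 7.0
ee_pos: [488.2, 227.0, 36.4]
orientation: [-1.521, 0.459, -0.46]
ft_force: [0.1, 0.4, -3.4]
width: 63.0
7.05 [488.07068354 226.99713694  36.28693908] [ 0.46 -0.17 -2.16] [ 0.009 -0.127  0.021] 62.830416318981136
```

View pics/wrist4.png

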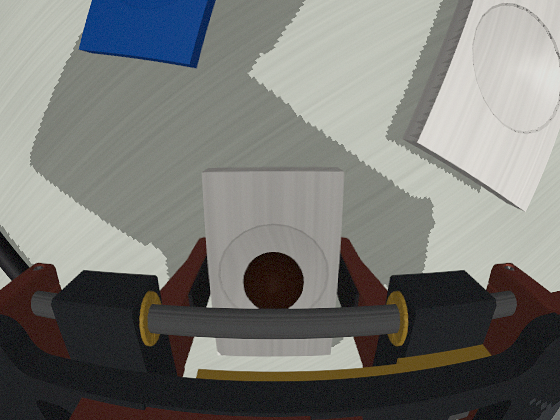

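The dish lifted cleanly: it is level and the ball is still centred. I'll lift to transport height with gentle ramps, then travel.

```bash
python3 -m creep '[{"tx":0,"ty":0,"tz":1.5,"rx":0,"ry":0,"rz":0,"fingers":255},{"tx":0,"ty":0,"tz":5,"rx":0,"ry":0,"rz":0,"fingers":255},{"tx":0,"ty":0,"tz":11,"rx":0,"ry":0,"rz":0,"fingers":255},{"tx":0,"ty":0,"tz":19,"rx":0,"ry":0,"rz":0,"fingers":255},{"tx":0,"ty":0,"tz":28,"rx":0,"ry":0,"rz":0,"fingers":255},{"tx":0,"ty":0,"tz":37,"rx":0,"ry":0,"rz":0,"fingers":255},{"tx":0,"ty":0,"tz":45,"rx":0,"ry":0,"rz":0,"fingers":255},{"tx":0,"ty":0,"tz":51,"rx":0,"ry":0,"rz":0,"fingers":255},{"tx":0,"ty":0,"tz":54,"rx":0,"ry":0,"rz":0,"fingers":255},{"tx":0,"ty":0,"tz":55,"rx":0,"ry":0,"rz":0,"fingers":255}]'
python3 -m creep '[{"tx":0.3,"ty":-1,"tz":0,"rx":0,"ry":0,"rz":0.001,"fingers":255},{"tx":1,"ty":-3.5,"tz":0,"rx":0,"ry":0,"rz":0.003,"fingers":255},{"tx":2,"ty":-7.5,"tz":0,"rx":0,"ry":0,"rz":0.007,"fingers":255},{"tx":3.5,"ty":-13,"tz":0,"rx":0,"ry":0,"rz":0.012,"fingers":255},{"tx":5.4,"ty":-20,"tz":0,"rx":0,"ry":0,"rz":0.019,"fingers":255},{"tx":7.6,"ty":-28,"tz":0,"rx":0,"ry":0,"rz":0.026,"fingers":255},{"tx":10,"ty":-37,"tz":0,"rx":0,"ry":0,"rz":0.035,"fingers":255},{"tx":12.7,"ty":-47,"tz":0,"rx":0,"ry":0,"rz":0.044,"fingers":255},{"tx":15.4,"ty":-57,"tz":0,"rx":0,"ry":0,"rz":0.054,"fingers":255},{"tx":18.1,"ty":-67,"tz":0,"rx":0,"ry":0,"rz":0.063,"fingers":255}]'
python3 -m creep '[{"tx":2.7,"ty":-10,"tz":0,"rx":0,"ry":0,"rz":0.01,"fingers":255},{"tx":5.4,"ty":-20,"tz":0,"rx":0,"ry":0,"rz":0.02,"fingers":255},{"tx":8.1,"ty":-30,"tz":0,"rx":0,"ry":0,"rz":0.03,"fingers":255},{"tx":10.8,"ty":-40,"tz":0,"rx":0,"ry":0,"rz":0.04,"fingers":255},{"tx":13.5,"ty":-50,"tz":0,"rx":0,"ry":0,"rz":0.05,"fingers":255},{"tx":16.2,"ty":-60,"tz":0,"rx":0,"ry":0,"rz":0.06,"fingers":255},{"tx":18.9,"ty":-70,"tz":0,"rx":0,"ry":0,"rz":0.07,"fingers":255},{"tx":21.6,"ty":-80,"tz":0,"rx":0,"ry":0,"rz":0.08,"fingers":255},{"tx":24.3,"ty":-90,"tz":0,"rx":0,"ry":0,"rz":0.09,"fingers":255},{"tx":27,"ty":-100,"tz":0,"rx":0,"ry":0,"rz":0.1,"fingers":255}]'
python3 -m creep '[{"tx":2.7,"ty":-10,"tz":0,"rx":0,"ry":0,"rz":0.01,"fingers":255},{"tx":5.4,"ty":-20,"tz":0,"rx":0,"ry":0,"rz":0.02,"fingers":255},{"tx":8.1,"ty":-30,"tz":0,"rx":0,"ry":0,"rz":0.03,"fingers":255},{"tx":10.8,"ty":-40,"tz":0,"rx":0,"ry":0,"rz":0.04,"fingers":255},{"tx":13.5,"ty":-50,"tz":0,"rx":0,"ry":0,"rz":0.05,"fingers":255},{"tx":16.2,"ty":-60,"tz":0,"rx":0,"ry":0,"rz":0.06,"fingers":255},{"tx":18.9,"ty":-70,"tz":0,"rx":0,"ry":0,"rz":0.07,"fingers":255},{"tx":21.6,"ty":-80,"tz":0,"rx":0,"ry":0,"rz":0.08,"fingers":255},{"tx":24.3,"ty":-90,"tz":0,"rx":0,"ry":0,"rz":0.09,"fingers":255},{"tx":27,"ty":-100,"tz":0,"rx":0,"ry":0,"rz":0.1,"fingers":255}]'
python3 -m creep '[{"tx":2.7,"ty":-10,"tz":0,"rx":0,"ry":0,"rz":0.01,"fingers":255},{"tx":5.4,"ty":-20,"tz":0,"rx":0,"ry":0,"rz":0.02,"fingers":255},{"tx":8.1,"ty":-30,"tz":0,"rx":0,"ry":0,"rz":0.03,"fingers":255},{"tx":10.6,"ty":-39,"tz":0,"rx":0,"ry":0,"rz":0.038,"fingers":255},{"tx":13,"ty":-48,"tz":0,"rx":0,"ry":0,"rz":0.045,"fingers":255},{"tx":15.2,"ty":-56,"tz":0,"rx":0,"ry":0,"rz":0.051,"fingers":255},{"tx":17.3,"ty":-63.5,"tz":0,"rx":0,"ry":0,"rz":0.056,"fingers":255},{"tx":19.2,"ty":-70,"tz":0,"rx":0,"ry":0,"rz":0.06,"fingers":255},{"tx":20.7,"ty":-75.2,"tz":0,"rx":0,"ry":0,"rz":0.063,"fingers":255},{"tx":21.5,"ty":-78,"tz":0,"rx":0,"ry":0,"rz":0.064,"fingers":255}]'
python3 -m creep '[{"tx":0.1,"ty":-0.9,"tz":0,"rx":0,"ry":0,"rz":0,"fingers":255},{"tx":0.1,"ty":-0.9,"tz":0,"rx":0,"ry":0,"rz":0,"fingers":255},{"tx":0.1,"ty":-0.9,"tz":0,"rx":0,"ry":0,"rz":0,"fingers":255}]'
python3 - <<'E'
from h import *
from scipy.spatial.transform import Rotation as R
for n in ['wrist','top','scene']: snap(n,n+'5')
o=ctrl.get_obs();print(o['t'],o['ee_pos'],o['ft_force'].round(2),o['moment'].round(3),o['width']);print(R.from_rotvec(o['orientation']).as_matrix().round(4))
a=load('top5')['pixels'];w=load('wrist5')['pixels'];s=load('scene5')['pixels']
A=cv2.resize(a[110:240,320:430],None,fx=4,fy=4,interpolation=3)
S=cv2.resize(s[200:330,150:250],None,fx=3,fy=4,interpolation=3)
cv2.imwrite('pics/c5.png',np.hstack([A,S]))
E
```

```text
t: 8.3
ee_pos: [488.0, 227.0, 91.3]
orientation: [-1.521, 0.46, -0.46]
ft_force: [-0.7, -0.2, -2.5]
width: 62.8
t: 9.55
ee_pos: [506.3, 159.2, 91.2]
orientation: [-1.532, 0.41, -0.41]
ft_force: [-0.2, 0.2, -1.9]
width: 63.0
t: 10.8
ee_pos: [533.3, 59.3, 91.2]
orientation: [-1.545, 0.332, -0.332]
ft_force: [0.6, 0.3, -2.4]
width: 62.9
t: 12.05
ee_pos: [560.3, -40.7, 91.2]
orientation: [-1.556, 0.254, -0.254]
ft_force: [0.1, -0.3, -2.3]
width: 62.6
t: 13.3
ee_pos: [581.7, -118.3, 91.1]
orientation: [-1.561, 0.204, -0.204]
ft_force: [0.0, -0.4, -1.9]
width: 63.0
t: 13.68
ee_pos: [581.7, -118.7, 91.2]
orientation: [-1.561, 0.204, -0.204]
ft_force: [-0.2, 0.0, -3.3]
width: 62.9
13.825 [ 581.6901496  -118.80737517   91.19243106] [ 0.97  0.56 -3.49] [ 0.064 -0.136  0.025] 63.000124902955534
[[ 0.9665 -0.      0.2567]
 [-0.2567 -0.      0.9665]
 [-0.     -1.     -0.    ]]
```

View pics/c5.png

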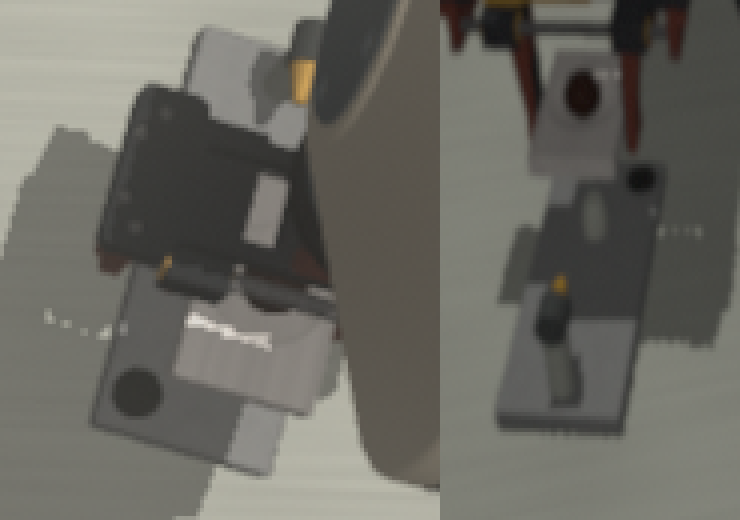

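View pics/wrist5.png

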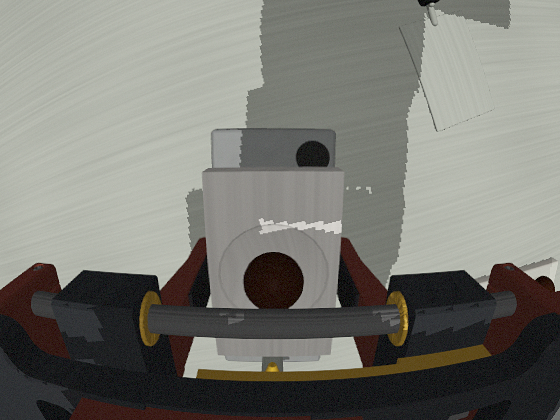

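The wrist view shows the ball still at (273,281). The base's near end spans columns 212–336 (centre 274) and the dish 203–344, so the two line up. I'll check the along-base offset with the wrist and scene cameras.

Run:
```python
from h import *
from scipy.optimize import least_squares
im=load('wrist5')
a=im['pixels'];s=load('scene5')['pixels']
A=cv2.resize(a[120:200,195:350],None,fx=4,fy=4,interpolation=3)
cv2.imwrite('pics/c6.png',A)
S=cv2.resize(s[200:310,160:240],None,fx=5,fy=5,interpolation=3)
cv2.imwrite('pics/c7.png',S)
yaw=-.2603;ex=np.array([np.cos(yaw),np.sin(yaw)]);ey=np.array([-ex[1],ex[0]])
P=lambda x,y,c,z:[*(np.array(c)+x*ex+y*ey),z]
c=(580.8,-118.9);D=(580.7,-118.8);z=91.2+18
print('wrist stand corners',proj(im,[P(-65,45,c,15),P(-65,-45,c,15)],True).round(1),'dish',proj(im,[P(-50,31,D,z),P(-50,-31,D,z)],True).round(1),'ball',proj(im,[P(0,0,D,z+5)],True).round(1))
im=load('scene5')
print('scene tip',proj(im,[P(0,0,c,39),P(0,0,c,15)]).round(1),'dish',proj(im,[P(50,31,D,z),P(50,-31,D,z),P(-50,-31,D,z)]).round(1),'ball',proj(im,[P(0,0,D,z+5)]).round(1),'stand',proj(im,[P(x,y,c,15) for x,y in [(145,45),(145,-45),(-65,-45)]]).round(1))
```

```text
wrist stand corners [[336.6 127. ]
 [209.9 127. ]] dish [[345.3 169.1]
 [201.2 169.1]] ball [[273.3 279.4]]
scene tip [[200.5 248.8]
 [201.6 256.6]] dish [[207.  239.5]
 [178.2 238.7]
 [188.1 211.1]] ball [[196.9 223. ]] stand [[209.9 303.7]
 [167.3 302.2]
 [188.5 238.4]]
```

View pics/c6.png

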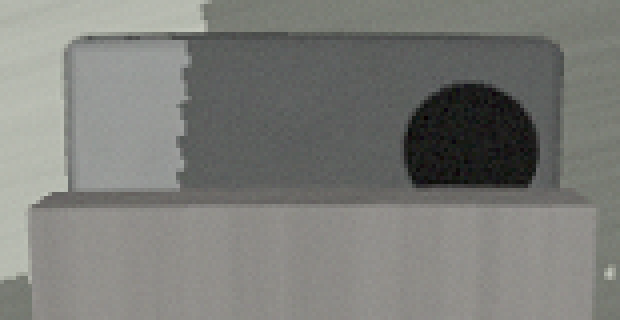

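View pics/c7.png

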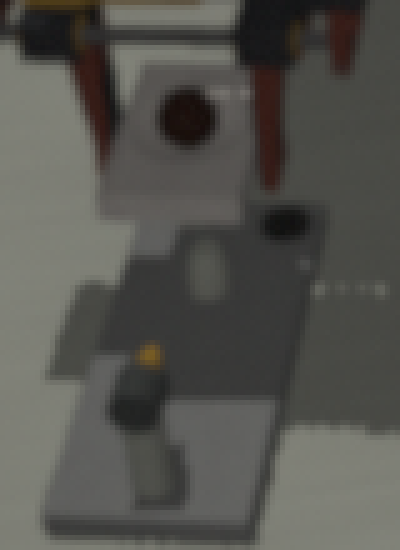

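The wrist overlay puts the dish and stand along-base residuals within about 0.3 mm of each other, and the scene view agrees within its resolution. I'll descend in stages, watching the force.

```bash
python3 -m creep '[{"tx":0,"ty":0,"tz":-1,"rx":0,"ry":0,"rz":0,"fingers":255},{"tx":0,"ty":0,"tz":-3,"rx":0,"ry":0,"rz":0,"fingers":255},{"tx":0,"ty":0,"tz":-6,"rx":0,"ry":0,"rz":0,"fingers":255},{"tx":0,"ty":0,"tz":-10,"rx":0,"ry":0,"rz":0,"fingers":255},{"tx":0,"ty":0,"tz":-14,"rx":0,"ry":0,"rz":0,"fingers":255},{"tx":0,"ty":0,"tz":-18,"rx":0,"ry":0,"rz":0,"fingers":255},{"tx":0,"ty":0,"tz":-22,"rx":0,"ry":0,"rz":0,"fingers":255},{"tx":0,"ty":0,"tz":-25,"rx":0,"ry":0,"rz":0,"fingers":255},{"tx":0,"ty":0,"tz":-27,"rx":0,"ry":0,"rz":0,"fingers":255},{"tx":0,"ty":0,"tz":-28,"rx":0,"ry":0,"rz":0,"fingers":255}]'
python3 -m creep '[{"tx":0,"ty":0,"tz":-1,"rx":0,"ry":0,"rz":0,"fingers":255},{"tx":0,"ty":0,"tz":-2,"rx":0,"ry":0,"rz":0,"fingers":255},{"tx":0,"ty":0,"tz":-3,"rx":0,"ry":0,"rz":0,"fingers":255},{"tx":0,"ty":0,"tz":-4,"rx":0,"ry":0,"rz":0,"fingers":255}]'
```

```text
t: 15.08
ee_pos: [581.7, -118.9, 63.1]
orientation: [-1.561, 0.204, -0.204]
ft_force: [0.5, -0.7, -2.2]
width: 63.3
t: 15.58
ee_pos: [581.7, -118.9, 59.1]
orientation: [-1.561, 0.204, -0.204]
ft_force: [0.2, -0.2, -2.7]
width: 62.8
```

```bash
python3 -m creep '[{"tx":0,"ty":0,"tz":-1,"rx":0,"ry":0,"rz":0,"fingers":255},{"tx":0,"ty":0,"tz":-2,"rx":0,"ry":0,"rz":0,"fingers":255},{"tx":0,"ty":0,"tz":-3,"rx":0,"ry":0,"rz":0,"fingers":255},{"tx":0,"ty":0,"tz":-4,"rx":0,"ry":0,"rz":0,"fingers":255},{"tx":0,"ty":0,"tz":-4,"rx":0,"ry":0,"rz":0,"fingers":255}]'
```

```text
t: 16.2
ee_pos: [581.7, -118.9, 55.1]
orientation: [-1.561, 0.204, -0.204]
ft_force: [0.1, -0.1, -2.6]
width: 62.6
```

Run:
```python
from h import *
snap('wrist','wrist8');s=snap('scene','scene8')['pixels'];o=ctrl.get_obs();print(o['ee_pos'],o['ft_force'].round(2),o['moment'].round(3))
cv2.imwrite('pics/c8.png',np.hstack([cv2.resize(s[180:310,150:250],None,fx=4,fy=4,interpolation=3)]))
```

```text
[ 581.72993446 -118.92387171   55.18722907] [ 0.73 -0.07 -3.44] [ 0.009 -0.157 -0.002]
```

View pics/c8.png

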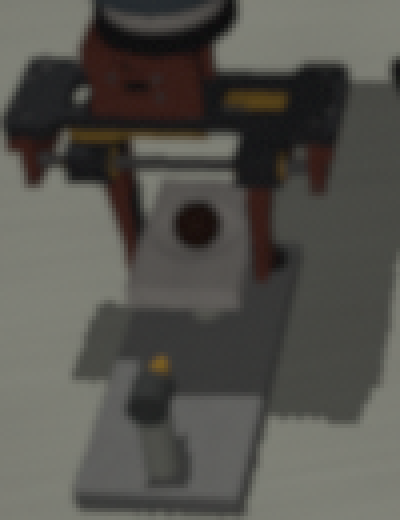

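View pics/wrist8.png

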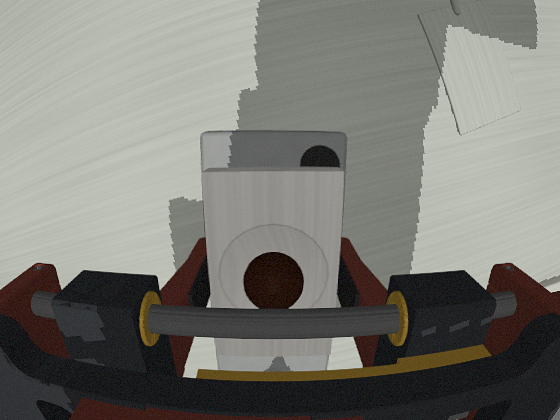

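The ball is still centred at (273,281). The foot is about 10 mm below the spigot's tip height with no side force, so it has entered. Continuing down.

```bash
python3 -m creep '[{"tx":0,"ty":0,"tz":-1,"rx":0,"ry":0,"rz":0,"fingers":255},{"tx":0,"ty":0,"tz":-2.5,"rx":0,"ry":0,"rz":0,"fingers":255},{"tx":0,"ty":0,"tz":-4,"rx":0,"ry":0,"rz":0,"fingers":255},{"tx":0,"ty":0,"tz":-5.5,"rx":0,"ry":0,"rz":0,"fingers":255},{"tx":0,"ty":0,"tz":-7,"rx":0,"ry":0,"rz":0,"fingers":255},{"tx":0,"ty":0,"tz":-8.5,"rx":0,"ry":0,"rz":0,"fingers":255},{"tx":0,"ty":0,"tz":-10,"rx":0,"ry":0,"rz":0,"fingers":255},{"tx":0,"ty":0,"tz":-11,"rx":0,"ry":0,"rz":0,"fingers":255},{"tx":0,"ty":0,"tz":-12,"rx":0,"ry":0,"rz":0,"fingers":255},{"tx":0,"ty":0,"tz":-12.5,"rx":0,"ry":0,"rz":0,"fingers":255}]'
python3 -m creep '[{"tx":0,"ty":0,"tz":-0.3,"rx":0,"ry":0,"rz":0,"fingers":255},{"tx":0,"ty":0,"tz":-0.6,"rx":0,"ry":0,"rz":0,"fingers":255},{"tx":0,"ty":0,"tz":-0.9,"rx":0,"ry":0,"rz":0,"fingers":255},{"tx":0,"ty":0,"tz":-0.9,"rx":0,"ry":0,"rz":0,"fingers":255}]'
```

```text
t: 17.55
ee_pos: [581.7, -118.9, 42.6]
orientation: [-1.561, 0.204, -0.204]
ft_force: [0.4, 0.4, -2.3]
width: 62.7
t: 18.05
ee_pos: [581.8, -118.9, 41.8]
orientation: [-1.561, 0.204, -0.204]
ft_force: [0.1, 0.6, -4.0]
width: 62.9
```

```bash
python3 -m creep '[{"tx":0,"ty":0,"tz":-0.3,"rx":0,"ry":0,"rz":0,"fingers":255},{"tx":0,"ty":0,"tz":-0.6,"rx":0,"ry":0,"rz":0,"fingers":255},{"tx":0,"ty":0,"tz":-0.6,"rx":0,"ry":0,"rz":0,"fingers":255}]'
python3 -m creep '[{"tx":0,"ty":0,"tz":-0.3,"rx":0,"ry":0,"rz":0,"fingers":255},{"tx":0,"ty":0,"tz":-0.5,"rx":0,"ry":0,"rz":0,"fingers":255},{"tx":0,"ty":0,"tz":-0.5,"rx":0,"ry":0,"rz":0,"fingers":255}]'
```

```text
t: 18.42
ee_pos: [582.2, -119.0, 41.4]
orientation: [-1.561, 0.203, -0.205]
ft_force: [1.2, 0.4, -0.3]
width: 63.0
t: 18.8
ee_pos: [582.5, -119.1, 41.1]
orientation: [-1.561, 0.203, -0.205]
ft_force: [2.3, -0.2, 4.1]
width: 62.5
```

Contact is felt at the expected home height, TCP 41.1 mm against 41.2 predicted. I'll press a little more to confirm a hard stop, then check the picture.

```bash
python3 -m creep '[{"tx":0,"ty":0,"tz":-0.3,"rx":0,"ry":0,"rz":0,"fingers":255},{"tx":0,"ty":0,"tz":-0.6,"rx":0,"ry":0,"rz":0,"fingers":255},{"tx":0,"ty":0,"tz":-0.6,"rx":0,"ry":0,"rz":0,"fingers":255},{"tx":0,"ty":0,"tz":-0.6,"rx":0,"ry":0,"rz":0,"fingers":255}]'
python3 - <<'E'
from h import *
snap('wrist','wrist9');s=snap('scene','scene9')['pixels'];o=ctrl.get_obs();print(o['t'],o['ee_pos'],o['ft_force'].round(2),o['moment'].round(3),o['qpos'].round(3))
cv2.imwrite('pics/c9.png',np.hstack([cv2.resize(s[180:310,150:250],None,fx=4,fy=4,interpolation=3)]))
E
```

```text
t: 19.3
ee_pos: [582.6, -119.1, 41.0]
orientation: [-1.561, 0.202, -0.205]
ft_force: [0.9, 0.4, 8.2]
width: 63.3
19.4 [ 582.58018107 -119.11193687   41.01531137] [ 1.45 -0.68  8.71] [-0.093 -0.481  0.005] [-0.222  0.646  1.791 -0.     0.703 -1.533]
```

View pics/c9.png

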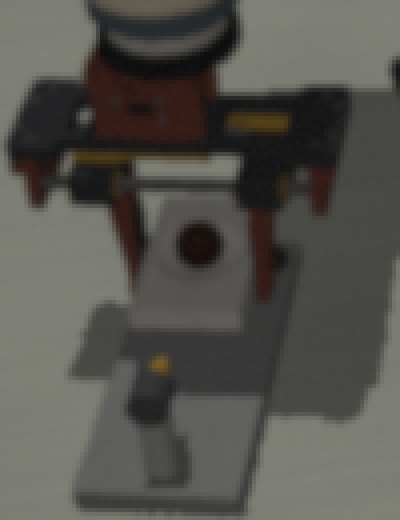

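View pics/wrist9.png

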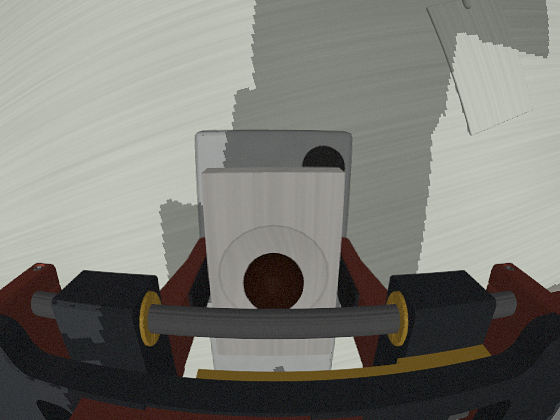

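The dish is down on the base with a firm stop (about 11 N net push) and the ball still centred at (273,281). Now the quarter turn, rz = -1.571, in gentle rows.

```bash
python3 -m creep '[{"tx":0,"ty":0,"tz":0,"rx":0,"ry":0,"rz":-0.01,"fingers":255},{"tx":0,"ty":0,"tz":0,"rx":0,"ry":0,"rz":-0.03,"fingers":255},{"tx":0,"ty":0,"tz":0,"rx":0,"ry":0,"rz":-0.06,"fingers":255},{"tx":0,"ty":0,"tz":0,"rx":0,"ry":0,"rz":-0.1,"fingers":255},{"tx":0,"ty":0,"tz":0,"rx":0,"ry":0,"rz":-0.15,"fingers":255},{"tx":0,"ty":0,"tz":0,"rx":0,"ry":0,"rz":-0.2,"fingers":255},{"tx":0,"ty":0,"tz":0,"rx":0,"ry":0,"rz":-0.25,"fingers":255},{"tx":0,"ty":0,"tz":0,"rx":0,"ry":0,"rz":-0.29,"fingers":255},{"tx":0,"ty":0,"tz":0,"rx":0,"ry":0,"rz":-0.32,"fingers":255},{"tx":0,"ty":0,"tz":0,"rx":0,"ry":0,"rz":-0.33,"fingers":255}]'
python3 - <<'E'
from h import *
snap('wrist','wrist10');o=ctrl.get_obs();print(o['t'],o['ee_pos'],o['ft_force'].round(2),o['moment'].round(3))
E
```

```text
t: 20.65
ee_pos: [582.2, -119.0, 41.0]
orientation: [-1.521, 0.461, -0.463]
ft_force: [0.5, 0.3, 9.3]
width: 62.9
20.7 [ 582.19172923 -119.01802029   41.00167313] [ 0.55 -0.31 10.04] [-0.122 -0.184  0.   ]
```

View pics/wrist10.png

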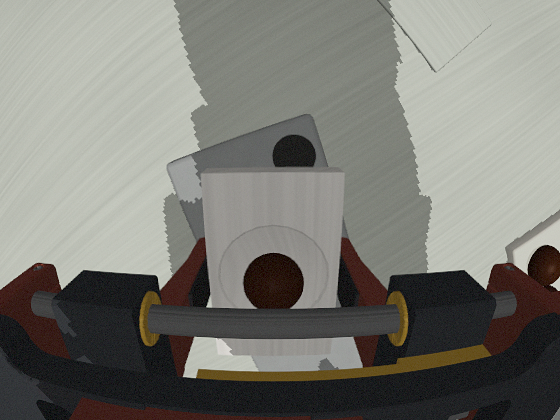

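The dish follows the gripper, the ball is unmoved and the side forces are below 1 N. Continuing the remaining 1.241 rad.

```bash
python3 -m creep '[{"tx":0,"ty":0,"tz":0,"rx":0,"ry":0,"rz":-0.02,"fingers":255},{"tx":0,"ty":0,"tz":0,"rx":0,"ry":0,"rz":-0.06,"fingers":255},{"tx":0,"ty":0,"tz":0,"rx":0,"ry":0,"rz":-0.12,"fingers":255},{"tx":0,"ty":0,"tz":0,"rx":0,"ry":0,"rz":-0.19,"fingers":255},{"tx":0,"ty":0,"tz":0,"rx":0,"ry":0,"rz":-0.26,"fingers":255},{"tx":0,"ty":0,"tz":0,"rx":0,"ry":0,"rz":-0.33,"fingers":255},{"tx":0,"ty":0,"tz":0,"rx":0,"ry":0,"rz":-0.4,"fingers":255},{"tx":0,"ty":0,"tz":0,"rx":0,"ry":0,"rz":-0.47,"fingers":255},{"tx":0,"ty":0,"tz":0,"rx":0,"ry":0,"rz":-0.54,"fingers":255},{"tx":0,"ty":0,"tz":0,"rx":0,"ry":0,"rz":-0.6,"fingers":255}]'
python3 -m creep '[{"tx":0,"ty":0,"tz":0,"rx":0,"ry":0,"rz":-0.06,"fingers":255},{"tx":0,"ty":0,"tz":0,"rx":0,"ry":0,"rz":-0.13,"fingers":255},{"tx":0,"ty":0,"tz":0,"rx":0,"ry":0,"rz":-0.2,"fingers":255},{"tx":0,"ty":0,"tz":0,"rx":0,"ry":0,"rz":-0.27,"fingers":255},{"tx":0,"ty":0,"tz":0,"rx":0,"ry":0,"rz":-0.34,"fingers":255},{"tx":0,"ty":0,"tz":0,"rx":0,"ry":0,"rz":-0.41,"fingers":255},{"tx":0,"ty":0,"tz":0,"rx":0,"ry":0,"rz":-0.48,"fingers":255},{"tx":0,"ty":0,"tz":0,"rx":0,"ry":0,"rz":-0.54,"fingers":255},{"tx":0,"ty":0,"tz":0,"rx":0,"ry":0,"rz":-0.59,"fingers":255},{"tx":0,"ty":0,"tz":0,"rx":0,"ry":0,"rz":-0.62,"fingers":255}]'
python3 -m creep '[{"tx":0,"ty":0,"tz":0,"rx":0,"ry":0,"rz":-0.015,"fingers":255},{"tx":0,"ty":0,"tz":0,"rx":0,"ry":0,"rz":-0.021,"fingers":255},{"tx":0,"ty":0,"tz":0,"rx":0,"ry":0,"rz":-0.021,"fingers":255},{"tx":0,"ty":0,"tz":0,"rx":0,"ry":0,"rz":-0.021,"fingers":255}]'
python3 - <<'E'
from h import *
from scipy.spatial.transform import Rotation as R
snap('wrist','wrist11');s=snap('scene','scene11')['pixels'];o=ctrl.get_obs();print(o['t'],o['ee_pos'],o['ft_force'].round(2),o['moment'].round(3));M=R.from_rotvec(o['orientation']).as_matrix();print(M.round(4),np.arctan2(M[1,2],M[0,2]))
cv2.imwrite('pics/c11.png',np.hstack([cv2.resize(s[180:310,150:250],None,fx=4,fy=4,interpolation=3)]))
E
```

```text
t: 21.95
ee_pos: [582.1, -119.0, 41.0]
orientation: [-1.365, 0.925, -0.926]
ft_force: [-1.4, -0.2, 9.1]
width: 63.2
t: 23.2
ee_pos: [581.8, -119.4, 41.0]
orientation: [-1.086, 1.383, -1.384]
ft_force: [-1.4, -2.2, 10.3]
width: 62.6
t: 23.7
ee_pos: [581.8, -119.4, 41.0]
orientation: [-1.075, 1.397, -1.398]
ft_force: [-1.7, -2.4, 10.1]
width: 62.8
23.8 [ 581.74683857 -119.39979253   40.97644716] [-1.7  -2.3  10.94] [-0.497  0.181  0.168]
[[-2.566e-01  2.000e-04  9.665e-01]
 [-9.665e-01 -7.000e-04 -2.566e-01]
 [ 6.000e-04 -1.000e+00  3.000e-04]] -0.25950821009651465
```

View pics/c11.png

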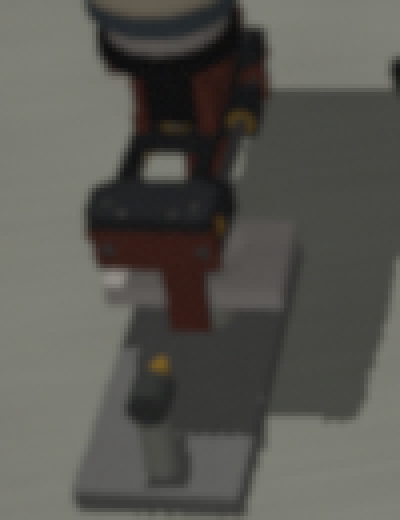

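View pics/wrist11.png

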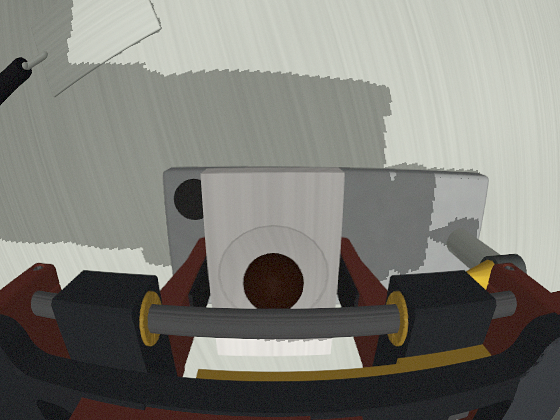

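The wrist view shows the dish square across the base with the ball at (273,281) as before. I'll measure the squareness from the edges.

Run:
```python
from h import *
im=load('wrist11')
A=cv2.resize(im['pixels'][155:215,155:495],None,fx=2.3,fy=4,interpolation=3);cv2.imwrite('pics/c12.png',A)
```

```text
(no output)
```

View pics/c12.png

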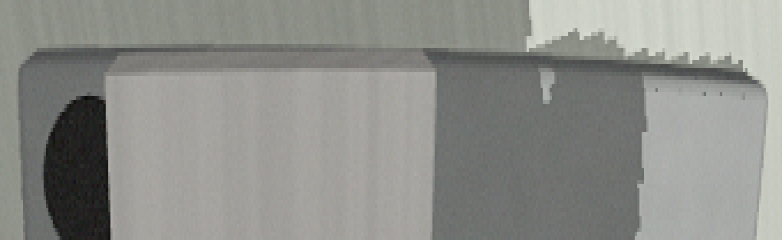

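Run:
```python
from h import *
im=load('wrist11')
f=lambda X,Y:(155+X/2.3,155+Y/4)
b=np.array([onz(im,f(*p),15,True)[:2] for p in [(40,61),(445,65),(600,72),(740,83)]])
d=np.array([onz(im,f(*p),59,True)[:2] for p in [(107,71),(435,71)]])
an=lambda v:np.degrees(np.arctan2(v[1],v[0]))
print(b.round(1),an(b[-1]-b[0]),an(b[1]-b[0]),'dish short edge',an(d[1]-d[0]))
o=ctrl.get_obs();print(o['t'],o['ft_force'],o['width'],abs(o['qvel']).max())
print('ball offset from dish-edge frame', onz(im,(273,281),64,True)-np.r_[d.mean(0),0])
```

```text
[[ 538.6  -61.4]
 [ 636.3  -88.4]
 [ 677.5  -99.4]
 [ 722.2 -111.6]] -15.275961750767207 -15.424710165444502 dish short edge -14.929809996749446
23.8 [-1.69773803 -2.30225656 10.93923392] 62.71182691320013 0.001504655371483195
ball offset from dish-edge frame [-12.61229348 -47.59728284  64.        ]
```

Square within about 0.4°, ball 49 mm from the edge (nominal 50), pressed down steadily. Handing in.

```bash
python3 -c "
from workcell import ctrl
print(ctrl.close_job())"
```

```text
the job is handed in; nothing more can be done
None
```

The job is done and handed in at about 24 s, with the dish still gripped. I picked up the small bare-metal dish with the ball, pushed its foot home on the spigot lengthways, then turned it a quarter turn (clockwise from above) while it stayed down.

**Last checks:**
- **Seating:** the foot stopped firmly at TCP z 41.0 mm, against 41.2 mm expected for fully home. About 10 N of push is held.
- **Squareness:** the dish is square across the base to about 0.4° by camera. The commanded angle agrees to within 0.1° of my stand fit.
- **Ball:** it stayed at the same wrist-camera pixel (273,281) in every picture, in the middle of the hollow.
- **Side force:** a small side force of about 3 N built up towards the end of the turn, most likely from a sub-millimetre offset between the grip and the dish's centre.
- **Disagreement:** the top and wrist cameras disagreed by about 2 mm on absolute position. This did not affect the fit.
- **Other things:** I did not check the bystanders one by one at the end. I saw and felt no contact with them.

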